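# Shut the tea box and tuck its cover under the lip

## Robot

A 6-joint arm with a two-finger parallel gripper is mounted at the origin on a cart in front of the work surface, level with it; the furniture and walls round the work are solid. World frame = base frame: x ahead of the robot, y to its left, z up, the work surface at z = 0. Lengths are in m, angles in rad, forces in N, time in s.
With the tool pointing down it reaches from about 0.25 to 0.725 m from the base axis. Payload 4 kg.
Tool frame: the origin (TCP) lies midway between the tips of the shut fingers; the grasp point (between the pads) lies 19 mm behind it; z points along the fingers, y is the line along which they close (so a half turn about z gives the same grasp; the last joint's range is limited). The gripper opens to 85 mm and grips with 20 to 120 N. Pads are 22 mm wide; open, the fingers measure 114 mm over their backs; the gripper's body (76 mm by 85 mm) begins 54 mm behind the grasp point. The pads swing forward as they close: fully open they stand 13 mm farther back than shut.
Start: joints at [-1.122, 0.241, 0.005, 1.335, 0, 1.571], TCP at [0.217, -0.45, 0.231] pointing down, gripper open.
Joint ranges: [-2.72, 2.72], [-1.05, 1.87], [-1.09, 1.28], [-1.99, 2.15], [-1.42, 1.44], [-3.14, 3.14]. Speed limits (rad/s): [2.79, 2.79, 3.14, 3.14, 3.14, 3.14].

## Interface

Orientations are given as a unit quaternion [x, y, z, w].
In Python, from workcell import bot gives the robot as it stands. The module is installed in compiled form; this text tells all that it offers.
- The arm moves only by the tool jog_arm, never from a script. Its argument "deltas" is a list of rows, each an object with "fingers": the opening, from 0 (shut) to 1 (fully open); "delta_pos": the shift along the tool's x, y, z normalised to -1 to 1, where 1 is 300 mm, a list of three; "yaw": the turn about the tool's z normalised to -1 to 1, where 1 is pi/4 rad. A call has 1 to 12 rows; each row is the pose to reach, as a shift and turn from the pose commanded when the call began, along the tool's axes at that moment; what a row does not reach only later rows make up. A row lasts 1/10 s, in which the tool goes at most 50 mm and 8.59 degrees, less where a joint would pass 70% of its speed; a pose out of reach is approached as far as the arm can. A call with a number of a shift or a turn outside -1 to 1 is refused whole. A call with a gripper value outside its range is refused whole. The fingers move at their own pace and stop on an object; the grip force is fixed at half the most. Time passes only in rows, so rows that repeat a pose let the fingers close. It gives the time, the measured TCP pose, the force, the opening and the grip force at its end, in the units of the state.
- bot.get_obs(): the state, without advancing time (a new reading comes with each control period).
- bot.camera(name): name is "side" or "top" or "wrist"; returns a dict with "image" (400x640x3 uint8, red, green, blue), "range_z" (400x640 float32, m along the optical axis (not along the pixel's ray), 0 where there is no reading), "fx", "fy", "cx", "cy" (pixels), "rvec" (rotation vector, rad) and "tvec" (3), from world to camera coordinates, as OpenCV has them. Camera axes: x right, y down, z forward; pixel columns grow to the right and rows downward; lengths in m; the calibration is good to about 2 mm. A picture is of the moment at which its call begins.
- bot.job_done(): hands the job in; it is judged then, once.
The state is a dict: "clock": time; "joint_pos": joint angles; "joint_vel": joint speeds; "tau": joint torques, N m; "eef_pos": TCP position; "tool_rot": TCP orientation; "ft_force": force on the tool from outside, world axes, zero at the start; "ft_torque": the same for the moment, N m; "grip_width": finger opening in m; "grasp_force": force on a finger pad.
Only numpy, scipy, OpenCV 4.12 (cv2) and the standard library are available. Lean on these libraries where they do the work, as an engineer would, in place of code of your own. Each camera call takes 0.05 s, during which the arm holds its last target. There are 200 camera calls.

## Task

Shut the wooden tea box: with your fingertips, fold its upright cover over until it lies flat on the box, then push it along by the ledge on its top until its free edge is tucked fully home beneath the retaining lip. Only push and press gently; do not pinch the cover, pick up or shove the box, or disturb the things standing around it.

Things in the scene. Friction and masses are not known exactly. Their poses are not given: they have to be found in the camera images.
- tea_box: Loose open wooden box of tea bags, about 0.93 kg; slips at roughly 5 N sideways. 112 mm (its x) by 162 mm (its y), rim 62 mm high. Origin: centre of the underside, z up. At its +y end two cheeks, one at each side (box y +26 to +81 mm, 81 mm high, 7 mm thick), carry the cover's pin in slots; at its -y end is the retaining lip.
- cover (a joint): Cover angle, rad: 0 = flat on the box (limit), 1.57 = upright, 2.15 = leaning outward past the hinge end (limit). Starts at 1.65 to 2.0. A stiff hinge: the cover stays where left from about 1.1 to 2.0 rad and sinks shut softly by itself below about 1.0. The pin lies along the box's x, 66.5 mm above the underside, at box y = +62 mm when drawn back.
- pin (a joint): Travel of the cover and its pin along the slots towards the lip (the box's -y), m: 0 = drawn back (the start), 0.020 = fully forward at the stop. About 2 N of friction; stays where left. Flat, the cover's edge is 10 mm short of the lip at 0 and 10 mm beneath it at 0.020. Pushed over about 8 mm forward before it is flat, the cover would land on top of the lip.
- cover_edge (a point): Middle of the cover's free edge, at mid thickness; axes as the box's when flat. The cover is a wooden flap 92 mm wide (along the box's x), 6 mm thick, 115 mm from pin to free edge, about 90 g. Flat, its upper face is 69.5 mm above the box's underside.
- cover_ledge (a point): Middle of the top of the finger ledge: a ridge 84 mm wide (along the hinge) across the cover's outer (when flat: upper) face, 9 mm high, 48 mm from the pin. Its hinge side is a steep step to push against; the other side ramps down to the face at 80 mm from the pin. Flat, this point is 78.5 mm above the box's underside.
- lip_edge (a point): Middle of the lower edge of the retaining lip, on the side facing the hinge: box frame (0, -63, 73.5) mm; axes as the box's. The lip is a strip 112 mm wide, 6 mm thick, overhanging 11 mm from the raised -y end wall; underside 73.5 mm, top 79.5 mm above the box's underside.
- vase_1: Bystander: dark ribbed vase, 92 mm wide, 200 mm tall. Loose; origin at the middle of its underside.
- spice_jar_1: Bystander: spice jar, 41 mm wide, 105 mm tall, beyond the tea box. Loose; origin at the middle of its underside.
- teaspoon_1: Bystander: steel teaspoon, 130 mm long, 11 mm high, lying on the near side of the tea box. Loose; origin at the middle of its underside.
- mug_2: Bystander: small patterned mug, 62 mm wide, 50 mm tall. Loose; origin at the middle of its underside.
- kitchen_timer: Bystander: round kitchen timer, 61 mm wide, 52 mm tall. Loose; origin at the middle of its underside.
- mill_1: Bystander: brown pepper mill, 58 mm wide, 165 mm tall. Loose; origin at the middle of its underside.
- candle_3: Bystander: candle in a glass, 76 mm wide, 90 mm tall. Loose; origin at the middle of its underside.
- pod_tin: Bystander: dark square tin, 72 mm wide, 101 mm tall. Loose; origin at the middle of its underside.
There are look-alikes about, which are no part of the job. There is more than one size of the tea_box; the job needs the larger.

How it is judged:
On the way, in this order (a step that is already met when the one before it is completed fails the run):
1. the cover is folded over onto the box (value of joint cover below 0.3 rad).
2. the cover is flat with its edge beneath the lip (value of joint cover below 0.06 rad and value of joint pin above 0.013 m and y of cover_edge in the frame of lip_edge below -0.006 m and z of cover_edge in the frame of lip_edge below -0.001 m), for 0.2 s.
At the end, for the whole second after the job is handed in: The cover lies flat (within 0.06 rad), pushed at least 13 of its 20 mm forward, its edge more than 6 mm horizontally beneath the lip; the box stands upright on the sideboard within 50 mm of where it stood; everything is at rest (all of step 2 and angle between tea_box's own z axis and vertical below 0.06 rad and height (world z) of tea_box below 0.006 m and distance of tea_box from where it was at the start of the episode below 0.05 m and linear speed of tea_box below 0.02 m/s and velocity of joint cover below 0.1 rad/s and velocity of joint pin below 0.02 m/s); the robot touches nothing.
It fails at once if the tea box is lifted or tipped (height (world z) of tea_box above 0.012 m or angle between tea_box's own z axis and vertical above 0.15 rad).
It fails at once if the tea box is shoved more than 50 mm (distance of tea_box from where it was at the start of the episode above 0.05 m).
It fails at once if the tea box or its cover is pinched or pressed with more than 30 N (contact force between the fingers and tea_box above 30 N).
It fails at once if a bystander is moved more than 30 mm or lifted (distance of any of vase_1, spice_jar_1, teaspoon_1, mug_2, kitchen_timer, mill_1, candle_3, pod_tin from where it was at the start of the episode above 0.03 m).
It also fails if it takes over 58 s, if anything falls off the work surface, if the arm or the gripper's body presses on something with over 40 N, if the wrist force passes 120 N, or if a joint passes its speed limit or range.

## Working session

There is one attempt and no reset: what is moved stays moved. The work goes in short steps, Python scripts to look and compute and a tool call to move; the robot and the scene stay as the last step left them, time stands still between calls to the robot, and variables do not carry over. Pictures are saved under pics/ and viewed, at most 10 in all, crops included, and the job is handed in when it is done.

Besides the shell and the picture viewer there is one more tool, called after "Call:" as name([rows], argument=value, ...), one row to a line, values as JSON. jog_arm: Moves the arm, as the interface text tells. Scaled input: -1 to 1 covers 300 mm each way for a shift and pi/4 rad each way for a turn. Its arguments: {"type":"object","properties":{"deltas":{"type":"array","items":{"type":"object","properties":{"fingers":{"type":"number"},"delta_pos":{"type":"array","items":{"type":"number"}},"yaw":{"type":"number"}}}}},"required":["deltas"]}

```bash
mkdir -p pics; cat > h.py <<'E'
import numpy as np, cv2
from workcell import bot
def cam(n):
    c=bot.camera(n); c['R']=cv2.Rodrigues(np.array(c['rvec'],float))[0]; c['t']=np.array(c['tvec'],float).reshape(3); return c
def cloud(c):
    v,u=np.mgrid[0:400,0:640]; z=c['range_z'].astype(float)
    p=np.stack([(u-c['cx'])/c['fx']*z,(v-c['cy'])/c['fy']*z,z],-1)
    w=(p-c['t'])@c['R']; w[z<=0]=np.nan; return w
def save(c,n): cv2.imwrite('pics/'+n+'.png',c['image'][:,:,::-1])
E
python3 - <<'E'
from h import *
o=bot.get_obs(); print({k:np.round(v,3) for k,v in o.items()})
a=[]
for n in('top','side'):
    c=cam(n); a.append(c['image']); np.savez('/tmp/'+n,image=c['image'],w=cloud(c)); print(n,-c['R'].T@c['t'],c['R'][2], c['fx'])
    save(c,n+'0')
E
```

```text
{'clock': np.float64(0.0), 'joint_pos': array([-1.122,  0.241,  0.004,  1.335, -0.   ,  1.571]), 'joint_vel': array([-0.   , -0.001, -0.001, -0.001,  0.001, -0.001]), 'tau': array([-3.0000e-03, -3.7232e+01,  2.5241e+01,  1.7000e-02, -0.0000e+00,
        0.0000e+00]), 'eef_pos': array([ 0.217, -0.45 ,  0.23 ]), 'tool_rot': array([ 0.975,  0.223, -0.   , -0.001]), 'ft_force': array([-0.337, -0.632,  0.125]), 'ft_torque': array([ 0.037, -0.04 , -0.019]), 'grasp_force': np.float64(0.0), 'grip_width': np.float64(0.085)}
top [ 0.42572359 -0.02192251  1.11752154] [ 0.11625693 -0.00378955 -0.99321194] 393.26204050025814
side [-0.37323172  0.43754205  0.98738979] [ 0.65769219 -0.33013075 -0.67709281] 483.29554476730783
```

View pics/top0.png

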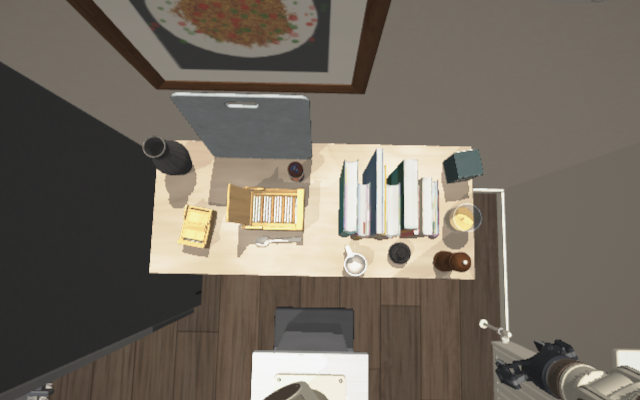

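View pics/side0.png

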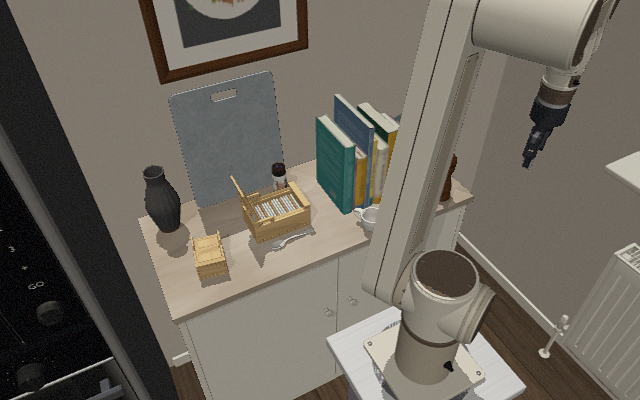

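The top view shows the large box at about (265,210), with its hinge end on the left (+y) and the lip at about (302,210). The cover stands upright near (238,205). The jar is at (295,170), the spoon at (272,241), and the books start at column 340.

```bash
python3 - <<'E'
from h import *
d=np.load('/tmp/top.npz'); w=d['w']; im=d['image']
hsv=cv2.cvtColor(im,cv2.COLOR_RGB2HSV)
sub=w[178:240,222:312].reshape(-1,3)
print('z hist',np.histogram(sub[:,2][np.isfinite(sub[:,2])],bins=np.arange(-.01,.22,.01)))
s=np.load('/tmp/side.npz')['w'].reshape(-1,3)
al=np.vstack([w.reshape(-1,3),s]); al=al[np.isfinite(al).all(1)]
c0=sub[(sub[:,2]>.05)&(sub[:,2]<.09)]; print(c0.min(0),c0.max(0))
m=(sub[:,2]>.052)&(sub[:,2]<.088)
r=cv2.minAreaRect((sub[m][:,:2]*1000).astype(np.float32)); print('rect',r)
for row in range(182,236,4):
    print(row,' '.join('%d,%d,%d'%tuple(np.round(w[row,c]*1000)) if np.isfinite(w[row,c]).all() else 'x' for c in range(226,312,6)))
hi=al[(al[:,2]>.1)&(al[:,2]<.3)&(abs(al[:,0]-.47)<.09)&(al[:,1]>.05)&(al[:,1]<.26)]
print('hi',len(hi),hi.min(0),hi.max(0))
for z in np.arange(.1,.22,.01):
    q=hi[abs(hi[:,2]-z)<.005]
    if len(q): print(round(z,2),len(q),np.round(np.median(q,0),3),q.min(0).round(3),q.max(0).round(3))
E
```

```text
z hist (array([1342, 1410,  102,   77,   76,  129,  705,  423,  357,  195,   59,
         80,   69,   83,   75,   77,   78,   91,  125,    0,    0,    0]), array([-0.01,  0.  ,  0.01,  0.02,  0.03,  0.04,  0.05,  0.06,  0.07,
        0.08,  0.09,  0.1 ,  0.11,  0.12,  0.13,  0.14,  0.15,  0.16,
        0.17,  0.18,  0.19,  0.2 ,  0.21]))
[0.48198886 0.02711246 0.05000499] [0.62363054 0.18863975 0.08995687]
rect ((552.906005859375, 107.82977294921875), (161.42959594726562, 141.64918518066406), 89.91764831542969)
182 618,254,-3 618,237,-4 618,219,0 618,202,1 620,186,-6 619,167,0 620,151,-4 619,133,2 621,116,-5 621,99,-4 620,81,2 621,64,0 621,46,3 622,29,2 623,12,-3
186 606,253,-1 580,199,160 584,189,136 594,185,80 594,169,81 594,153,81 608,150,0 609,133,-4 609,116,-4 609,98,-4 609,81,-1 610,64,-3 609,46,3 611,29,-2 611,12,1
190 594,253,-2 570,198,160 574,190,133 579,180,103 584,169,77 586,156,62 587,140,59 587,124,60 587,107,61 588,91,59 588,75,59 589,59,61 586,41,78 599,29,-3 599,12,-2
194 583,253,-3 560,197,163 564,188,137 569,180,103 573,169,76 583,165,5 584,148,5 584,130,9 584,114,
[... 1635 characters left out ...]
,-2 473,8,-2
hi 668 [0.49002744 0.1761323  0.10000712] [0.55976105 0.2075153  0.18047697]
0.1 37 [0.527 0.179 0.101] [0.492 0.176 0.1  ] [0.56  0.182 0.105]
0.11 71 [0.521 0.182 0.112] [0.491 0.179 0.105] [0.559 0.196 0.115]
0.12 83 [0.518 0.186 0.12 ] [0.49  0.182 0.115] [0.559 0.197 0.125]
0.13 89 [0.524 0.189 0.129] [0.492 0.184 0.125] [0.56  0.197 0.135]
0.14 71 [0.518 0.191 0.139] [0.493 0.188 0.135] [0.558 0.197 0.145]
0.15 69 [0.524 0.194 0.15 ] [0.493 0.192 0.145] [0.559 0.198 0.155]
0.16 75 [0.523 0.197 0.161] [0.492 0.194 0.155] [0.56  0.203 0.165]
0.17 97 [0.521 0.201 0.172] [0.492 0.199 0.165] [0.559 0.208 0.175]
0.18 76 [0.528 0.204 0.177] [0.491 0.201 0.175] [0.559 0.207 0.18 ]
```

Call:
jog_arm([
  {"delta_pos": [0,0,-0.17],"yaw": 0,"fingers": 0},
  {"delta_pos": [0,0,-0.33],"yaw": 0,"fingers": 0},
  {"delta_pos": [0.15,-0.11,-0.33],"yaw": -0.15,"fingers": 0},
  {"delta_pos": [0.3,-0.22,-0.33],"yaw": -0.3,"fingers": 0},
  {"delta_pos": [0.44,-0.34,-0.33],"yaw": -0.45,"fingers": 0},
  {"delta_pos": [0.58,-0.45,-0.33],"yaw": -0.6,"fingers": 0},
  {"delta_pos": [0.72,-0.56,-0.33],"yaw": -0.73,"fingers": 0},
  {"delta_pos": [0.88,-0.68,-0.33],"yaw": -0.73,"fingers": 0},
  {"delta_pos": [0.88,-0.68,-0.33],"yaw": -0.73,"fingers": 0},
  {"delta_pos": [0.88,-0.68,-0.33],"yaw": -0.73,"fingers": 0},
])

```text
clock: 1.1
eef_pos: [0.3673, -0.1489, 0.33]
tool_rot: [0.871, 0.492, 0.0, -0.001]
ft_force: [-0.5, -0.8, -0.0]
grip_width: -0.0
grasp_force: 0.0
```

```bash
cat > go.py <<'E'
import sys
from h import *
from scipy.spatial.transform import Rotation as Ro
o=bot.get_obs(); R=Ro.from_quat(o['tool_rot']).as_matrix()
print('t',round(float(o['clock']),2),'pos',o['eef_pos'].round(4),'x',R[:,0].round(3),'F',o['ft_force'].round(1),'j',o['joint_pos'].round(2))
for a in sys.argv[1:]:
    print(a,(R.T@(np.array(list(map(float,a.split(','))))-o['eef_pos'])/.3).round(3))
E
python3 go.py .54,.255,.30
```

```text
t 1.1 pos [ 0.3673 -0.1489  0.33  ] x [0.516 0.857 0.001] F [-0.5 -0.8 -0. ] j [-0.39  0.01 -0.01  1.55  0.    1.73]
.54,.255,.30 [ 1.45  -0.201  0.101]
```

Call:
jog_arm([
  {"delta_pos": [0.16,-0.02,0],"yaw": -0.15,"fingers": 0},
  {"delta_pos": [0.32,-0.04,0],"yaw": -0.3,"fingers": 0},
  {"delta_pos": [0.48,-0.07,0],"yaw": -0.45,"fingers": 0},
  {"delta_pos": [0.64,-0.09,0],"yaw": -0.6,"fingers": 0},
  {"delta_pos": [0.8,-0.11,0],"yaw": -0.72,"fingers": 0},
  {"delta_pos": [1,-0.14,0],"yaw": -0.72,"fingers": 0},
  {"delta_pos": [1,-0.14,0],"yaw": -0.72,"fingers": 0},
  {"delta_pos": [1,-0.14,0],"yaw": -0.72,"fingers": 0},
])

```text
clock: 1.9
eef_pos: [0.4872, 0.1263, 0.3291]
tool_rot: [0.7, 0.714, -0.001, -0.0]
ft_force: [0.4, 0.2, 0.9]
grip_width: -0.0001
grasp_force: 0.0
```

```bash
python3 go.py .54,.255,.33 .54,.255,.155; python3 - <<'E'
from h import *
c=cam('wrist'); save(c,'w1')
E
```

```text
t 1.9 pos [0.4872 0.1263 0.3291] x [-0.019  1.    -0.001] F [0.4 0.2 0.9] j [ 0.25  0.23  0.24  1.59 -0.    1.81]
.54,.255,.33 [ 0.426  0.184 -0.004]
.54,.255,.155 [0.426 0.185 0.58 ]
```

View pics/w1.png

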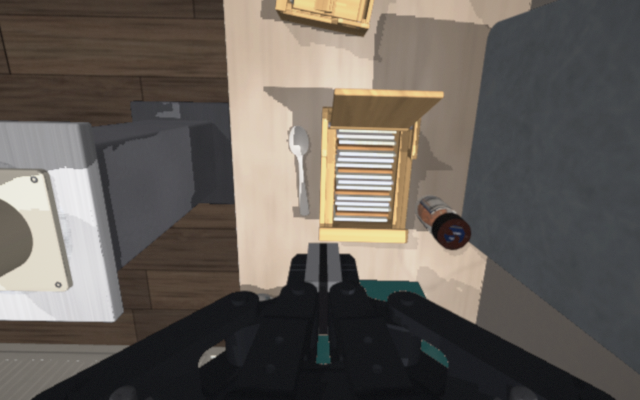

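The wrist view shows the box at about (325–415, 90–240) px, almost square to the tool. The lip is at the bottom (row 235), the cover at the top (rows 90–125), and both the spoon and the jar stand clear.

Call:
jog_arm([
  {"delta_pos": [0.14,0.06,0],"yaw": 0,"fingers": 0},
  {"delta_pos": [0.28,0.12,0],"yaw": 0,"fingers": 0},
  {"delta_pos": [0.43,0.18,0],"yaw": 0,"fingers": 0},
  {"delta_pos": [0.43,0.18,0],"yaw": 0,"fingers": 0},
  {"delta_pos": [0.43,0.18,0.15],"yaw": 0,"fingers": 0},
  {"delta_pos": [0.43,0.18,0.3],"yaw": 0,"fingers": 0},
  {"delta_pos": [0.43,0.18,0.45],"yaw": 0,"fingers": 0},
  {"delta_pos": [0.43,0.18,0.58],"yaw": 0,"fingers": 0},
  {"delta_pos": [0.43,0.18,0.58],"yaw": 0,"fingers": 0},
  {"delta_pos": [0.43,0.18,0.58],"yaw": 0,"fingers": 0},
])

```text
clock: 2.95
eef_pos: [0.5388, 0.2535, 0.1573]
tool_rot: [0.702, 0.712, -0.0, 0.0]
ft_force: [0.7, -0.1, 1.0]
grip_width: -0.0
grasp_force: 0.0
```

```bash
python3 - <<'E'
from h import *
c=cam('wrist'); w=cloud(c).reshape(-1,3); w=w[np.isfinite(w).all(1)]
lip=w[(w[:,2]>.073)&(w[:,2]<.086)&(w[:,1]<.06)&(w[:,1]>.0)&(w[:,0]<.61)&(w[:,0]>.47)]
print('lip',len(lip),len(lip) and cv2.minAreaRect((lip[:,:2]*1000).astype(np.float32)))
cv=w[(w[:,2]>.1)&(w[:,2]<.19)&(w[:,1]<.22)&(w[:,1]>.15)&(abs(w[:,0]-.54)<.07)]
print('cover',len(cv),len(cv) and (cv.min(0),cv.max(0)))
E
python3 go.py .541,.255,.155
```

```text
lip 0 0
cover 334 (array([0.53587649, 0.1960115 , 0.13666557]), array([0.54227221, 0.20619212, 0.16918389]))
t 3.0 pos [0.5402 0.2545 0.1589] x [-0.015  1.     0.001] F [-0.8 -0.4  1.1] j [ 0.44  0.47  0.14  1.24 -0.    2.  ]
.541,.255,.155 [0.001 0.003 0.013]
```

Call:
jog_arm([
  {"delta_pos": [-0.04,0,0.005],"fingers": 0,"yaw": 0},
  {"delta_pos": [-0.08,0,0.01],"fingers": 0,"yaw": 0},
  {"delta_pos": [-0.1,0,0.01],"fingers": 0,"yaw": 0},
  {"delta_pos": [-0.115,0,0.01],"fingers": 0,"yaw": 0},
  {"delta_pos": [-0.13,0,0.01],"fingers": 0,"yaw": 0},
  {"delta_pos": [-0.145,0,0.01],"fingers": 0,"yaw": 0},
  {"delta_pos": [-0.16,0,0.01],"fingers": 0,"yaw": 0},
  {"delta_pos": [-0.175,0,0.01],"fingers": 0,"yaw": 0},
  {"delta_pos": [-0.19,0,0.01],"fingers": 0,"yaw": 0},
  {"delta_pos": [-0.205,0,0.01],"fingers": 0,"yaw": 0},
  {"delta_pos": [-0.22,0,0.01],"fingers": 0,"yaw": 0},
  {"delta_pos": [-0.22,0,0.01],"fingers": 0,"yaw": 0},
])

```text
clock: 4.2
eef_pos: [0.5398, 0.1889, 0.1532]
tool_rot: [0.701, 0.713, -0.0, 0.0]
ft_force: [0.6, 0.1, 0.5]
grip_width: -0.0001
grasp_force: 0.0
```

```bash
python3 go.py; python3 - <<'E'
from h import *
a=[]
for n,(r,c0) in {'side':(160,200),'wrist':(0,160)}.items():
    c=cam(n); im=c['image']
    im=im[150:270,190:350] if n=='side' else im[0:240,160:480]
    a.append(cv2.resize(im,(480,360)if n=='side' else(320,240)))
b=np.zeros((360,800,3),np.uint8); b[:,:480]=a[0]; b[:240,480:]=a[1]
cv2.imwrite('pics/p1.png',b[:,:,::-1])
E
```

```text
t 4.2 pos [0.5398 0.1889 0.1532] x [-0.016  1.    -0.   ] F [0.6 0.1 0.5] j [ 0.34  0.43  0.06  1.21 -0.    1.89]
```

View pics/p1.png

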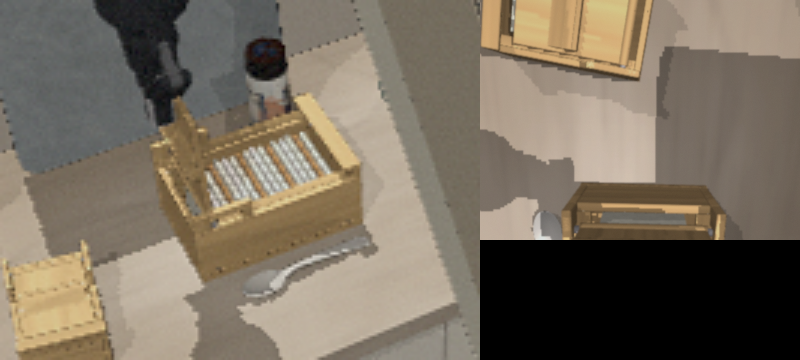

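The side crop (left part) shows the cover now upright at about (185,150). The box hasn't moved and the spoon and jar are untouched, so I'll carry on folding.

Call:
jog_arm([
  {"delta_pos": [-0.02,0,0],"fingers": 0,"yaw": 0},
  {"delta_pos": [-0.04,0,0],"fingers": 0,"yaw": 0},
  {"delta_pos": [-0.06,0,0],"fingers": 0,"yaw": 0},
  {"delta_pos": [-0.08,0,0],"fingers": 0,"yaw": 0},
  {"delta_pos": [-0.1,0,0],"fingers": 0,"yaw": 0},
  {"delta_pos": [-0.12,0,0],"fingers": 0,"yaw": 0},
  {"delta_pos": [-0.14,0,0],"fingers": 0,"yaw": 0},
  {"delta_pos": [-0.16,0,0],"fingers": 0,"yaw": 0},
  {"delta_pos": [-0.18,0,0.01],"fingers": 0,"yaw": 0},
  {"delta_pos": [-0.2,0,0.02],"fingers": 0,"yaw": 0},
  {"delta_pos": [-0.22,0,0.03],"fingers": 0,"yaw": 0},
  {"delta_pos": [-0.24,0,0.04],"fingers": 0,"yaw": 0},
])

```text
clock: 5.5
eef_pos: [0.5409, 0.1171, 0.1409]
tool_rot: [0.701, 0.713, -0.0, -0.0]
ft_force: [-0.2, 0.2, 0.4]
grip_width: 0.0
grasp_force: 0.0
```

```bash
cat > look.py <<'E'
import sys
from h import *
c=cam('side'); b=cv2.resize(c['image'][150:270,190:350],(640,480)); cv2.imwrite('pics/%s.png'%sys.argv[1],b[:,:,::-1])
E
python3 go.py; python3 look.py p2
```

```text
t 5.5 pos [0.5409 0.1171 0.1409] x [-0.017  1.    -0.   ] F [-0.2  0.2  0.4] j [ 0.21  0.4  -0.01  1.16 -0.    1.77]
```

View pics/p2.png

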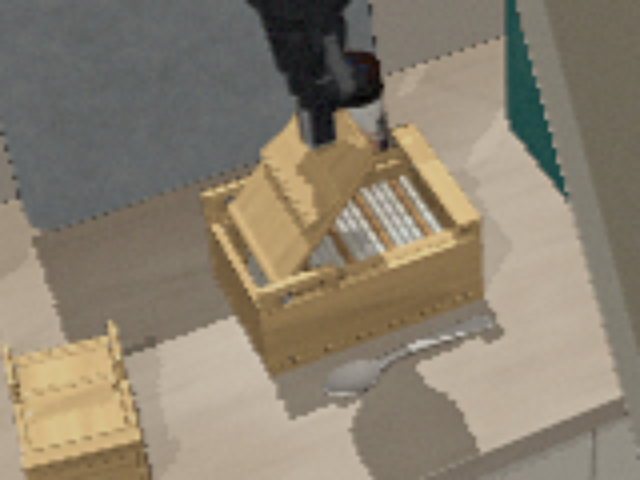

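The cover is leaning over, with the fingertip on its face near (320,140), and the box is in place. I'll lift clear, let it sink, and move over the gap on the hinge side of the ledge.

Call:
jog_arm([
  {"delta_pos": [0,0,-0.1],"fingers": 0,"yaw": 0},
  {"delta_pos": [0,0,-0.2],"fingers": 0,"yaw": 0},
  {"delta_pos": [0.05,0,-0.25],"fingers": 0,"yaw": 0},
  {"delta_pos": [0.1,0,-0.25],"fingers": 0,"yaw": 0},
  {"delta_pos": [0.1,0,-0.25],"fingers": 0,"yaw": 0},
  {"delta_pos": [0.1,0,-0.25],"fingers": 0,"yaw": 0},
  {"delta_pos": [0.1,0,-0.25],"fingers": 0,"yaw": 0},
  {"delta_pos": [0.1,0,-0.25],"fingers": 0,"yaw": 0},
  {"delta_pos": [0.1,0,-0.25],"fingers": 0,"yaw": 0},
  {"delta_pos": [0.1,0,-0.25],"fingers": 0,"yaw": 0},
  {"delta_pos": [0.1,0,-0.25],"fingers": 0,"yaw": 0},
  {"delta_pos": [0.1,0,-0.25],"fingers": 0,"yaw": 0},
])

```text
clock: 6.75
eef_pos: [0.5406, 0.1475, 0.2164]
tool_rot: [0.701, 0.713, 0.0, 0.0]
ft_force: [0.2, 0.3, -0.1]
grip_width: -0.0002
grasp_force: 0.0
```

```bash
python3 look.py p3; cat > prof.py <<'E'
from h import *
# height profile along y of the strips of the box, from side and top cameras
P=[]
for n in('side','top'):
    w=cloud(cam(n)).reshape(-1,3); P.append(w[np.isfinite(w).all(1)])
for n,w in zip(('side','top'),P):
    q=w[(abs(w[:,0]-.54)<.036)&(w[:,2]>.03)&(w[:,2]<.15)]
    print(n,' '.join('%d:%.0f/%d'%(y,1000*np.median(s[:,2]),len(s)) for y in range(20,196,6) for s in [q[abs(q[:,1]*1000-y)<3]] if len(s)))
E
python3 prof.py; python3 go.py
```

```text
side 26:80/13 32:77/80 38:80/37 44:77/41 50:62/2 56:71/30 62:70/39 68:70/37 74:71/40 80:71/39 86:70/35 92:72/36 98:74/34 104:75/36 110:77/32 116:79/39 122:73/59 128:71/40 134:71/39 140:71/42 146:71/39 152:71/42 158:71/41 164:71/43 170:73/46 176:70/14 182:63/23 188:52/79
top 26:73/41 32:78/63 38:79/60 44:80/42 50:51/33 56:66/63 62:69/59 68:68/60 74:69/57 80:69/60 86:68/57 92:70/65 98:71/58 104:73/64 110:75/64 116:76/61 122:77/49 128:69/62 134:69/58 140:69/62 146:69/59 152:69/59 158:69/57 164:69/41 170:71/31 176:70/1 182:32/2
t 6.9 pos [0.5406 0.1476 0.2164] x [-0.017  1.     0.   ] F [-0.2 -0.2  0. ] j [ 0.27  0.37  0.14  1.34 -0.    1.82]
```

View pics/p3.png

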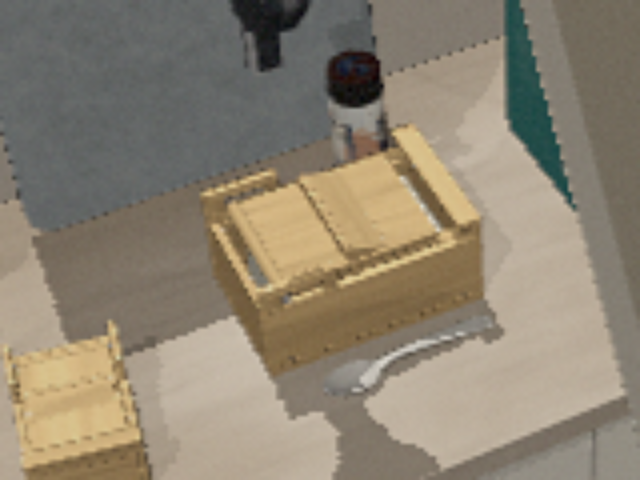

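The cover lies flat. Its free edge is at y≈55 mm, the lip edge is at about 45, and the ledge step is at about 122, which all agrees with the given sizes. Next I'll go down behind the ledge.

Call:
jog_arm([
  {"delta_pos": [0,0,0.12],"fingers": 0,"yaw": 0},
  {"delta_pos": [0,0,0.24],"fingers": 0,"yaw": 0},
  {"delta_pos": [0,0,0.34],"fingers": 0,"yaw": 0},
  {"delta_pos": [0,0,0.4],"fingers": 0,"yaw": 0},
  {"delta_pos": [0,0,0.44],"fingers": 0,"yaw": 0},
  {"delta_pos": [0,0,0.46],"fingers": 0,"yaw": 0},
  {"delta_pos": [0,0,0.47],"fingers": 0,"yaw": 0},
  {"delta_pos": [0,0,0.475],"fingers": 0,"yaw": 0},
  {"delta_pos": [0,0,0.475],"fingers": 0,"yaw": 0},
  {"delta_pos": [0,0,0.475],"fingers": 0,"yaw": 0},
])

```text
clock: 7.9
eef_pos: [0.5412, 0.1478, 0.0747]
tool_rot: [0.701, 0.713, 0.001, 0.0]
ft_force: [0.1, -0.1, 0.3]
grip_width: 0.0001
grasp_force: 0.0
```

```bash
python3 go.py
```

```text
t 7.9 pos [0.5412 0.1478 0.0747] x [-0.017  1.     0.   ] F [ 0.1 -0.1  0.3] j [ 0.27  0.47 -0.09  1.01 -0.    1.82]
```

Call:
jog_arm([
  {"delta_pos": [-0.01,0,0.005],"fingers": 0,"yaw": 0},
  {"delta_pos": [-0.02,0,0.005],"fingers": 0,"yaw": 0},
  {"delta_pos": [-0.03,0,0.005],"fingers": 0,"yaw": 0},
  {"delta_pos": [-0.04,0,0.005],"fingers": 0,"yaw": 0},
  {"delta_pos": [-0.05,0,0.005],"fingers": 0,"yaw": 0},
  {"delta_pos": [-0.06,0,0.005],"fingers": 0,"yaw": 0},
  {"delta_pos": [-0.07,0,0.005],"fingers": 0,"yaw": 0},
  {"delta_pos": [-0.08,0,0.005],"fingers": 0,"yaw": 0},
  {"delta_pos": [-0.09,0,0.005],"fingers": 0,"yaw": 0},
  {"delta_pos": [-0.09,0,0.005],"fingers": 0,"yaw": 0},
])

```text
clock: 8.9
eef_pos: [0.5409, 0.1202, 0.0723]
tool_rot: [0.701, 0.713, -0.0, 0.0]
ft_force: [-0.5, 0.5, -0.1]
grip_width: -0.0001
grasp_force: 0.4
```

```bash
python3 go.py; python3 prof.py
```

```text
t 8.9 pos [0.5409 0.1202 0.0723] x [-0.016  1.    -0.   ] F [-0.5  0.5 -0.1] j [ 0.22  0.46 -0.11  1.   -0.    1.77]
side 26:80/16 32:80/40 38:81/34 44:76/63 50:71/39 56:71/36 62:71/40 68:71/38 74:71/36 80:71/26 86:74/28 92:75/25 98:77/23 104:78/22 110:74/34 116:74/41 122:80/38 128:86/79 134:90/97 140:70/41 146:71/40 152:71/36 158:71/59 164:52/63 170:63/1 182:63/27 188:52/74
top 26:72/39 32:79/63 38:79/62 44:78/51 50:68/53 56:69/62 62:69/60 68:69/60 74:69/55 80:69/60 86:71/64 92:73/62 98:75/57 104:77/25 110:76/19 116:68/5
```

It's about 13–14 mm forward and the box hasn't moved. One more gentle 6 mm push, then I'll back off and rise.

Call:
jog_arm([
  {"delta_pos": [-0.005,0,0],"fingers": 0,"yaw": 0},
  {"delta_pos": [-0.01,0,0],"fingers": 0,"yaw": 0},
  {"delta_pos": [-0.015,0,0],"fingers": 0,"yaw": 0},
  {"delta_pos": [-0.02,0,0],"fingers": 0,"yaw": 0},
  {"delta_pos": [-0.02,0,0],"fingers": 0,"yaw": 0},
  {"delta_pos": [0.01,0,0],"fingers": 0,"yaw": 0},
  {"delta_pos": [0.03,0,-0.01],"fingers": 0,"yaw": 0},
  {"delta_pos": [0.03,0,-0.1],"fingers": 0,"yaw": 0},
  {"delta_pos": [0.03,0,-0.25],"fingers": 0,"yaw": 0},
  {"delta_pos": [0.03,0,-0.4],"fingers": 0,"yaw": 0},
  {"delta_pos": [0.03,0,-0.5],"fingers": 0,"yaw": 0},
  {"delta_pos": [0.03,0,-0.5],"fingers": 0,"yaw": 0},
])

```text
clock: 10.2
eef_pos: [0.544, 0.1308, 0.2285]
tool_rot: [0.701, 0.713, 0.005, 0.003]
ft_force: [-0.0, 0.2, -0.3]
grip_width: -0.0002
grasp_force: 0.0
```

```bash
python3 go.py; python3 prof.py; python3 look.py p4
```

```text
t 10.2 pos [0.544  0.1308 0.2285] x [-0.017  1.     0.002] F [-0.   0.2 -0.3] j [ 0.24  0.35  0.15  1.36 -0.    1.79]
side 26:80/16 32:81/36 38:81/37 44:73/64 50:71/38 56:70/37 62:70/39 68:71/34 74:72/39 80:73/33 86:75/34 92:77/36 98:79/34 104:73/61 110:70/40 116:71/40 122:72/43 128:70/40 134:70/37 140:71/37 146:71/39 152:71/54 158:55/51 164:48/51 182:63/21 188:53/82
top 26:73/37 32:79/64 38:78/61 44:78/53 50:68/55 56:68/59 62:69/62 68:69/57 74:69/59 80:71/62 86:72/65 92:75/58 98:76/63 104:77/50 110:69/63 116:69/60 122:69/57 128:68/62 134:69/61 140:69/53 146:69/42 152:71/27 158:68/2
```

View pics/p4.png

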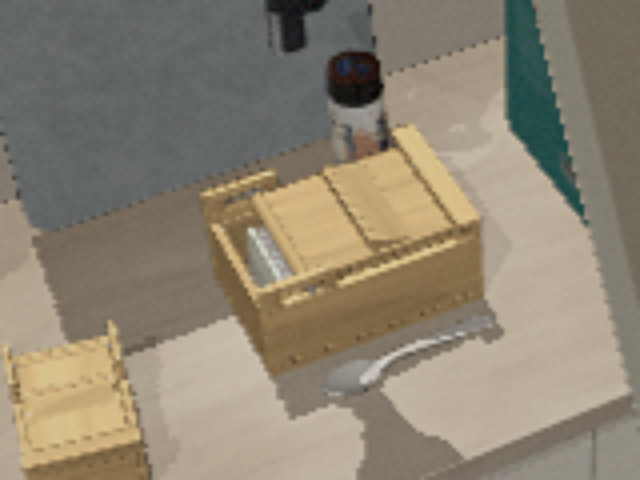

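The cover is flat and tucked under the lip at about (440,190). The ledge step has moved about 19 mm, the box and bystanders are where they were, and the arm is clear.

```bash
python3 -c "
from workcell import bot
print(bot.job_done())"
```

```text
the job is handed in; nothing more can be done
None
```

The larger tea box is shut: its cover lies flat and is pushed about 19 of its 20 mm forward under the lip; the box and the things around it looked unmoved, and I handed the job in at about 10 s (no verdict was returned).

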